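Release the stuck weight drawer through its service hole

TASK

The drawer of the weight cabinet is shut and its catch no longer lets go from the front. Take the release dowel from its holder, push it down through the service hole in the cabinet top to press the hidden spring catch until the drawer springs out a little, pressing gently so that nothing is forced. Then put the dowel back upright and fully home in its holder and pull the drawer fully open by its pull, leaving the other things on the bench where they are.

Things in the scene. Friction and masses are not known exactly. Their poses are not given: they have to be found in the camera images.
- cabinet: low grey steel cabinet fixed to the bench, 150 mm deep (its x) x 130 mm wide (its y) x 70 mm high; origin at the centre of its underside; its drawer front looks to its own -x. The hidden spring catch takes about 3 N to start moving down, lets the drawer go after 6 to 7 mm at 6 to 8 N, and meets a hard stop at 8.5 mm; over 25 N from the dowel on the cabinet or catch is forcing it
- hole (a point): centre of the mouth of the service hole in the cabinet's top face (z = 70 mm), 45 mm behind the cabinet's centre, 25 mm to its -y side. Round, vertical, 10 mm diameter, 2 mm chamfer, through the 8 mm top plate; a thin steel ring (24 mm) runs round it. Unseen below it is the catch's pad, 18 mm across, at rest somewhere between 10 and 30 mm below the mouth (differs every time)
- drawer (a joint): how far the drawer is open, m: 0 shut (held by the catch), springs to about 0.024 when the catch lets go, fully open 0.065 (hard stop). It slides along the cabinet's -x with about 1.2 N of friction and stays where it is left
- pull (a point): grip point of the drawer's pull, an upright steel fin in the middle of the drawer front: 10 mm thick (along the cabinet's y), 37 mm out from the front (along -x), 28 mm high, from 29 to 57 mm above the worktop. The point lies on the fin 22 mm out from the front and 50 mm above the worktop; moves with the drawer. Its axes are the cabinet's
- dowel: release dowel, 60 g, upright: steel rod 8 mm diameter and 50 mm long with a slightly rounded end, above it a shoulder disc 22 mm diameter and 4 mm thick, above that a round handle 16 mm diameter, from 54 to 100 mm above the tip. Origin at the lower tip, z along the rod up to the handle
- dowel_tip (a point): lower tip of the dowel's rod, on its axis (same point as the dowel's origin)
- dowel_shoulder (a point): underside of the dowel's shoulder disc, on the axis, 50 mm above the tip
- stand: dowel holder: grey block 60 x 60 mm and 55 mm high, fixed to the bench; origin at the centre of its underside
- stand_hole0 (a point): mouth of the holder's hole, centre of the block's top face, 55 mm above the worktop; hole 11 mm diameter, 52 mm deep, 2 mm chamfer. With the dowel fully home its shoulder rests on this face
- timer: bystander: white bench timer, 44 x 66 x 52 mm, origin at the centre of its underside
- jar: bystander: white screw-lid jar, 49 mm diameter, 57 mm high, origin at the centre of its underside
- bottle: bystander: amber bottle with black cap, 49 mm diameter, 105 mm high, origin at the centre of its underside
- beaker: bystander: small glass beaker, 45 mm diameter, 56 mm high, origin at the centre of its underside
Not all that is in view belongs to the job. Of the things that look like the dowel, take the one that is nearest to the robot's base at the start.

How it is judged:
On the way, in this order (a step that is already met when the one before it is completed fails the run):
1. the dowel's tip is in the service hole, with the drawer still shut (z of dowel_tip in the frame of cabinet below 0.066 m and horizontal distance between dowel_tip and hole below 0.004 m and value of joint drawer below 0.004 m), for 0.1 s.
2. pressed by the dowel in the hole, the catch has let the drawer spring out (z of dowel_tip in the frame of cabinet below 0.066 m and horizontal distance between dowel_tip and hole below 0.006 m and value of joint drawer above 0.01 m), for 0.1 s.
At the end, for the whole second after the job is handed in: the drawer is at least 58 mm open (65 mm is the stop) and the dowel stands upright at rest in its holder with its shoulder within 6 mm of the holder's mouth (value of joint drawer above 0.058 m and distance between dowel_shoulder and stand_hole0 below 0.006 m and angle between dowel's own z axis and vertical below 0.1 rad and linear speed of dowel below 0.02 m/s); the robot touches nothing.
It fails at once if the dowel presses on the cabinet or its catch with more than 25 N (contact force between dowel and cabinet above 25 N).
It fails at once if a bystander is shifted by more than 15 mm (distance of any of timer, jar, bottle, beaker from where it was at the start of the episode above 0.015 m).
It also fails if it takes over 61 s, if anything falls off the work surface, if the arm or the gripper's body presses on something with over 40 N, if the wrist force passes 120 N, or if a joint passes its speed limit or range.

ROBOT

A 7-joint arm with a two-finger parallel gripper is mounted at the origin on a cart in front of the work surface, level with it; the furniture and walls round the work are solid. World frame = base frame: x ahead of the robot, y to its left, z up, the work surface at z = 0. Lengths are in m, angles in rad, forces in N, time in s.
With the tool pointing down it reaches from about 0.425 to 0.875 m from the base axis. Payload 9.9 kg.
Tool frame: the origin (TCP) lies on the mounting face of the last link; the fingertips stand 173 mm ahead of it and the grasp point (between the pads) lies 155 mm ahead of it; z points along the fingers, y is the line along which they close (so a half turn about z gives the same grasp; the last joint's range is limited). The gripper opens to 85 mm and grips with 20 to 120 N. Pads are 22 mm wide; open, the fingers measure 114 mm over their backs; the gripper's body (76 mm by 85 mm) begins 54 mm behind the grasp point. The pads swing forward as they close: fully open they stand 13 mm farther back than shut.
Start: joints at [-1.355, 0.576, 0.025, 1.437, -0.015, 1.129, -0.057], TCP at [0.199, 0.645, 0.405] pointing down, gripper open.
Joint ranges: [-2.76, 2.76], [-0.34, 2.15], [-1.52, 1.57], [0.19, 2.46], [-1.09, 4.23], [0.17, 1.99], [-2.82, 2.82]. Speed limits (rad/s): [2.22, 2.22, 3.01, 3.01, 3.14, 3.14, 3.14].

INTERFACE

Orientations are given as a 3x3 rotation matrix whose columns are the frame's x, y, z axes.
In Python, from rig import ctrl gives the robot as it stands.
- The arm moves only by the tool apply_moves, never from a script. Its arguments are lists of equal length, an entry for each row: "claw": the closure, from -1 (fully open) to 1 (shut); "offset": the shift along the tool's x, y, z in shares of 0.75 m (1.0 is 0.75 m), a list of three; "yaw": the turn about the tool's z in shares of 4 rad (1.0 is 4 rad). In form: {"claw": [claw, ...], "offset": [[dx, dy, dz], ...], "yaw": [yaw, ...]}. A call has 1 to 12 rows; each row is the pose to reach, as a shift and turn from the pose commanded when the call began, along the tool's axes at that moment; what a row does not reach only later rows make up. A row lasts 1/12 s, in which the tool goes at most 41.7 mm and 7.16 degrees, less where a joint would pass 70% of its speed; a pose out of reach is approached as far as the arm can. No shift or turn number may pass 1 either way. A call with a gripper value outside its range is refused whole. The fingers move at their own pace and stop on an object; "force" is the grip in N (left out, the last holds). Time passes only in rows, so rows that repeat a pose let the fingers close. It gives the time, the measured TCP pose, the force, the opening and the grip force at its end, in the units of the state.
- ctrl.state(): the state, without advancing time (a new reading comes with each control period).
- ctrl.snapshot(name): name is "scene" or "top" or "wrist"; returns a dict with "color" (480x640x3 uint8, red, green, blue), "z_map" (480x640 float32, m along the optical axis (not along the pixel's ray), 0 where there is no reading), "fx", "fy", "cx", "cy" (pixels), "eye" and "attitude" of the camera in the world. Camera axes: x right, y up, looking along -z (the intrinsics and any distortion apply to the point x, -y, -z); pixel columns grow to the right and rows downward; lengths in m; the calibration is good to about 2 mm. A picture is of the moment at which its call begins.
- ctrl.close_job(): hands the job in; it is judged then, once.
The state is a dict: "time_s": time; "qpos": joint angles; "qvel": joint speeds; "joint_torque": joint torques, N m; "position": TCP position; "eef_rot": TCP orientation; "contact_force": force on the tool from outside, world axes, zero at the start; "ft_torque": the same for the moment, N m; "gripper_width": finger opening in m; "grip_force": force on a finger pad.
Only numpy, scipy, OpenCV 4.12 (cv2) and the standard library are available. Lean on these libraries where they do the work, as an engineer would, in place of code of your own. Each camera call takes 0.05 s, during which the arm holds its last target. There are 200 camera calls.

## Working session

There is one attempt and no reset: what is moved stays moved. The work goes in short steps, Python scripts to look and compute and a tool call to move; the robot and the scene stay as the last step left them, time stands still between calls to the robot, and variables do not carry over. Pictures are saved under pics/ and viewed, at most 10 in all, crops included, and the job is handed in when it is done.

Besides the shell and the picture viewer there is one more tool, called after "Call:" in YAML: its name, and indented under it one key for each argument. apply_moves: Moves the arm, as the interface text tells. Its arguments: {"type":"object","properties":{"claw":{"type":"array"},"offset":{"type":"array"},"yaw":{"type":"array"},"force":{"type":"number"}},"required":["claw","offset","yaw"]}

```bash
mkdir -p pics; ls; cat > h.py <<'E'
import numpy as np,cv2
from rig import ctrl
def snap(n):
    s=ctrl.snapshot(n); return s
def world(s):
    z=s["z_map"]; v,u=np.mgrid[0:480,0:640]
    P=np.stack([(u-s["cx"])/s["fx"]*z,-(v-s["cy"])/s["fy"]*z,-z],-1)
    return P@np.array(s["attitude"]).T+np.array(s["eye"])
def onplane(s,u,v,h):
    d=np.array(s["attitude"])@np.array([(u-s["cx"])/s["fx"],-(v-s["cy"])/s["fy"],-1.]); e=np.array(s["eye"])
    return e+d*(h-e[2])/d[2]
E
python3 - <<'E'
from h import *
for n in ["scene","top"]:
    s=snap(n); cv2.imwrite(f"pics/{n}0.png",s["color"][:,:,::-1]); np.savez(f"{n}0.npz",**s)
    print(n,[k for k in s],s["fx"],s["cx"],s["cy"],s["eye"],np.round(s["attitude"],3).tolist())
st=ctrl.state(); print(st)
E
```

```text
pics
scene ['color', 'z_map', 'fx', 'fy', 'cx', 'cy', 'eye', 'attitude'] 480.6831842461991 318.78074880942927 240.83730771619642 [0.27976769 0.53511585 0.6631466 ] [[-0.82, 0.4, -0.41], [-0.572, -0.55, 0.608], [0.018, 0.733, 0.68]]
top ['color', 'z_map', 'fx', 'fy', 'cx', 'cy', 'eye', 'attitude'] 571.8207648236637 310.97467491515323 248.72770429613715 [0.44123321 0.02488697 1.06770937] [[0.026, 0.984, -0.178], [-0.999, 0.031, 0.026], [0.031, 0.177, 0.984]]
{'time_s': 0.1, 'qpos': array([-1.3548024 ,  0.57643499,  0.02482706,  1.43780421, -0.01498033,
        1.1289947 , -0.05651438]), 'qvel': array([-0.00023818, -0.00354345,  0.00080943, -0.00231233,  0.00104379,
        0.00011897, -0.00040483]), 'joint_torque': array([ 5.72395933e-03, -7.67297459e+01,  2.25803107e+00, -2.86598772e+01,
        1.59465481e-02,  8.68570176e-03, -4.19283492e-05]), 'position': array([0.19927531, 0.64476649, 0.403944  ]), 'eef_rot': array([[-9.55410325e-01,  2.95281198e-01, -3.52640951e-04],
       [ 2.95281398e-01,  9.55409283e-01, -1.41362152e-03],
       [-8.04994185e-05, -1.45471691e-03, -9.99998939e-01]]), 'contact_force': array([-0.22986005, -0.57525447, -0.07468964]), 'ft_torque': array([ 0.05634248, -0.00950813, -0.00505145]), 'grip_force': 0.0, 'gripper_width': 0.08550142292704903}
```

View pics/scene0.png

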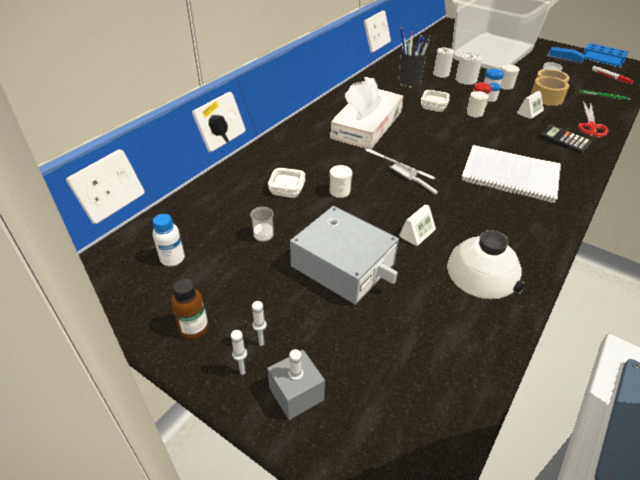

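View pics/top0.png

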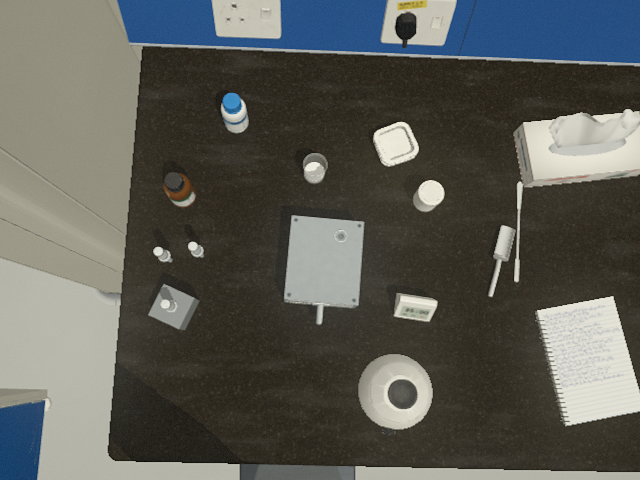

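The views show three dowel-like things. In the top view they are at (168,303) in the grey holder, and at (163,255) and (195,248) standing free. The cabinet is at (325,260), its hole ring at (341,237) and its pull at (320,313). I'll measure all of these and enlarge the dowels.

```bash
python3 - <<'E'
from h import *
S={n:dict(np.load(f"{n}0.npz")) for n in["top","scene"]}
for n in S: S[n]["W"]=world(S[n])
s=S["top"];W=s["W"]
# dowels
for n,boxes in dict(top={"A":(155,285,185,315),"B":(150,240,175,268),"C":(185,235,208,260)},scene={"A":(280,340,312,385),"B":(228,328,250,376),"C":(248,298,270,350)}).items():
    s=S[n];W=s["W"]
    for k,(a,b,c,d) in boxes.items():
        R=W[b:d,a:c].reshape(-1,3);C=s["color"][b:d,a:c].reshape(-1,3)
        z=R[:,2]; t=R[(z>z.max()-.004)&(z<.2)]; print(n,k,"zmax",z.max().round(4),"top mean",t.mean(0).round(4),len(t),"dist",np.hypot(*t.mean(0)[:2]).round(3))
# tops by color/height: cabinet, stand
for nm,n,(a,b,c,d),h in [("cab","top",(270,200,380,320),.07),("cab","scene",(280,200,410,310),.07),("stand","top",(140,275,205,335),.055),("stand","scene",(260,340,335,420),.055)]:
    s=S[n];W=s["W"]; m=np.zeros((480,640),np.uint8); m[b:d,a:c]=(np.abs(W[b:d,a:c,2]-h)<.006)*255
    m=cv2.morphologyEx(m,cv2.MORPH_CLOSE,np.ones((5,5),np.uint8))
    m=cv2.morphologyEx(m,cv2.MORPH_OPEN,np.ones((5,5),np.uint8))
    cs,_=cv2.findContours(m,cv2.RETR_EXTERNAL,cv2.CHAIN_APPROX_NONE); cc=max(cs,key=cv2.contourArea)
    P=np.array([onplane(s,u,v,h)[:2] for u,v in cc[:,0]],np.float32)
    r=cv2.minAreaRect(P*1000); print(nm,n,np.round(r[0],1),np.round(r[1],1),round(r[2],2),"medz",np.median(W[m>0][:,2]).round(4))
# hole rough
img=S["top"]["color"]
for n,(u,v) in dict(top=(341,237),scene=(334,222)).items(): print("hole",n,onplane(S[n],u,v,.07).round(4))
a=cv2.resize(S["top"]["color"][230:340,140:220],(440,600),interpolation=cv2.INTER_CUBIC)
b=cv2.resize(S["scene"]["color"][200:250,305:365],(360,300),interpolation=cv2.INTER_CUBIC)
c=cv2.resize(S["top"]["color"][215:260,315:369],(360,300),interpolation=cv2.INTER_CUBIC)
cv2.imwrite("pics/crop1.png",np.hstack([a,np.vstack([b,c])])[:,:,::-1])
E
```

```text
top A zmax 1.0677 top mean [nan nan nan] 0 dist nan
top B zmax 1.0677 top mean [nan nan nan] 0 dist nan
top C zmax 1.0677 top mean [nan nan nan] 0 dist nan
scene A zmax 0.6631 top mean [nan nan nan] 0 dist nan
scene B zmax 0.6631 top mean [nan nan nan] 0 dist nan
scene C zmax 0.6631 top mean [nan nan nan] 0 dist nan
cab top [602.8 -24.7] [130.2 151.3] 86.66 medz 0.0717
cab scene [600.9 -22.6] [137.  154.9] 86.65 medz 0.0718
stand top [514.3 240.9] [61.9 60. ] 67.37 medz 0.0569
stand scene [511.9 242.2] [62.3 64.6] 66.99 medz 0.0566
hole top [ 0.6442 -0.0547  0.07  ]
hole scene [ 0.6436 -0.0549  0.07  ]<stdin>:10: RuntimeWarning: Mean of empty slice.
  ret = um.true_divide(
```

View pics/crop1.png

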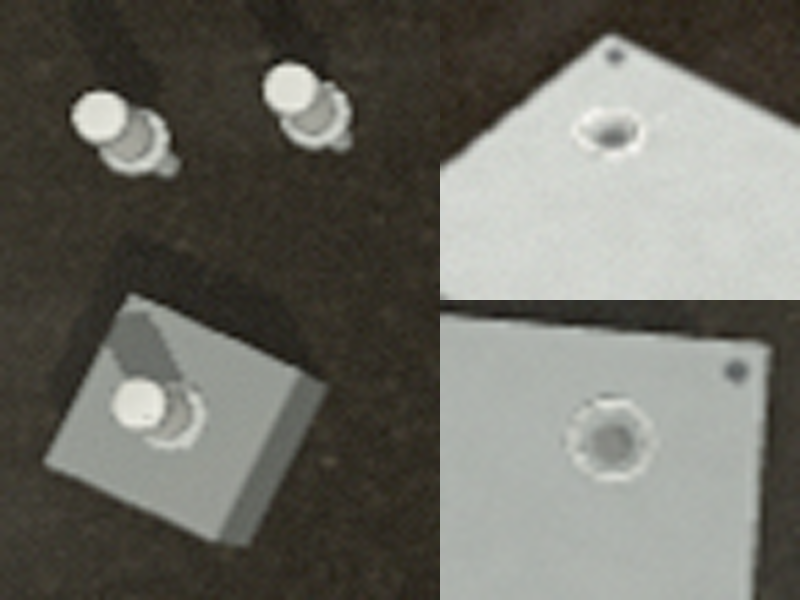

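The crop confirms it: A at (168,303) is the only one in the holder. It is at about (0.514, 0.241), so 0.57 m from the base. B at (163,255) and C at (195,248) stand farther off, at x of about 0.58–0.6, so A is the one meant. I'm moving above it, turned to line up with the cabinet.

Units first: shifts go in shares of 0.75 m and turns go in shares of 4 rad. So -0.36 m / 0.75 = -0.48, -0.33 m / 0.75 = -0.44, -0.242 rad / 4 = -0.0605.

Call:
apply_moves:
  claw: [-1,-1,-1,-1,-1,-1,-1,-1,-1,-1,-1,-1]
  offset:
    - [-0.04,-0.028,0.004]
    - [-0.08,-0.056,0.008]
    - [-0.12,-0.084,0.0133]
    - [-0.16,-0.112,0.0173]
    - [-0.2,-0.14,0.0213]
    - [-0.24,-0.168,0.0253]
    - [-0.28,-0.196,0.0293]
    - [-0.32,-0.224,0.0333]
    - [-0.36,-0.252,0.0373]
    - [-0.4,-0.28,0.0427]
    - [-0.44,-0.308,0.0467]
    - [-0.48,-0.3347,0.0507]
  yaw: [-0.005,-0.01,-0.015,-0.02,-0.025,-0.03,-0.035,-0.04,-0.045,-0.05,-0.055,-0.0605]

```text
time_s: 1.1
position: [0.4699, 0.297, 0.3664]
eef_rot: [[-0.998, 0.057, -0.0], [0.057, 0.998, -0.0], [0.0, -0.0, -1.0]]
contact_force: [1.2, -0.5, -0.3]
gripper_width: 0.0855
grip_force: 0.0
```

```bash
cat >> h.py <<'E'
def goto(x,y,z,ang=86.66):
    st=ctrl.state();R=st["eef_rot"];p=st["position"]
    d=R.T@(np.array([x,y,z])-p); a=np.degrees(np.arctan2(R[1,1],R[0,1]))
    print("t",round(st["time_s"],2),"pos",p.round(4),"z-axis",R[:,2].round(4),"F",st["contact_force"].round(2),"w",round(st["gripper_width"],4),round(st["grip_force"],1)); print("offset",d.round(4),"yaw",round(np.radians(a-ang),4))
E
python3 - <<'E'
from h import *
goto(.5135,.2415,.36)
st=ctrl.state()
s=snap("wrist"); np.savez("w0.npz",**s)
print(np.array(st["eef_rot"]).T@(s["eye"]-st["position"]),(np.array(st["eef_rot"]).T@s["attitude"]).round(3).tolist(),s["fx"])
S=dict(np.load("top0.npz"))
g=cv2.cvtColor(S["color"],cv2.COLOR_RGB2GRAY)[220:254,324:358].astype(float)
# ring: bright pixels above plate median ; hole: dark
med=np.median(g); v,u=np.nonzero(g>med+12); rr=(np.hypot(u-17,v-17)<10); (c,r)=cv2.minEnclosingCircle(np.stack([u,v],1)[rr].astype(np.float32))
print("ring",c[0]+324,c[1]+220,r,rr.sum(),"mean",u[rr].mean()+324,v[rr].mean()+220, onplane(S,c[0]+324,c[1]+220,.07).round(4))
E
```

```text
t 1.1 pos [0.4699 0.297  0.3664] z-axis [-5.e-04 -4.e-04 -1.e+00] F [ 1.17 -0.53 -0.3 ] w 0.0855 0.0
offset [-0.0467 -0.0529  0.0064] yaw 0.0014
[0.06867852 0.00164477 0.03240132] [[0.0, 0.963, 0.268], [1.0, -0.0, 0.0], [0.0, 0.268, -0.963]] 367.8755158326542
ring 340.4230766296387 235.5 6.596001148223877 41 mean 339.8292682926829 235.29268292682926 [ 0.6469 -0.0536  0.07  ]
```

To row units: -0.0529 m / 0.75 = -0.0705, -0.0467 m / 0.75 = -0.0623.

Call:
apply_moves:
  claw: [-1,-1,-1,-1,-1]
  offset:
    - [-0.0313,-0.0353,0.004]
    - [-0.0623,-0.0705,0.0085]
    - [-0.0623,-0.0705,0.0352]
    - [-0.0623,-0.0705,0.0352]
    - [-0.0623,-0.0705,0.0352]
  yaw: [0,0,0,0,0]

```text
time_s: 1.57
position: [0.5123, 0.2433, 0.3395]
eef_rot: [[-0.998, 0.058, -0.003], [0.058, 0.998, -0.001], [0.002, -0.001, -1.0]]
contact_force: [-0.4, 0.6, 0.4]
gripper_width: 0.0852
grip_force: 0.0
```

```bash
python3 - <<'E'
from h import *
goto(.5135,.2415,.242)
s=snap("wrist"); np.savez("w1.npz",**s); W=world(s)
cv2.imwrite("pics/w1.png",s["color"][:,:,::-1])
m=((np.abs(W[...,2]-.107)<.006)&(np.hypot(W[...,0]-.513,W[...,1]-.241)<.03)&(s["z_map"]>0))
v,u=np.nonzero(m); print(len(u),u.mean() if len(u) else 0,v.mean() if len(v) else 0)
if len(u): print("handle top",onplane(s,(u.min()+u.max())/2,(v.min()+v.max())/2,.105).round(4),onplane(s,u.mean(),v.mean(),.105).round(4), np.median(W[m],0).round(4))
m=((np.abs(W[...,2]-.055)<.005)&(np.hypot(W[...,0]-.513,W[...,1]-.241)<.05)&(s["z_map"]>0)).astype(np.uint8)
v,u=np.nonzero(m);P=np.array([onplane(s,a,b,.055)[:2] for a,b in zip(u,v)],np.float32)
print("stand",cv2.minAreaRect(P*1000))
E
```

```text
t 1.57 pos [0.5123 0.2433 0.3395] z-axis [-2.5e-03 -9.0e-04 -1.0e+00] F [-0.39  0.64  0.37] w 0.0852 0.0
offset [-0.0016 -0.0016  0.0975] yaw 0.0001
533 315.6191369606004 255.05253283302065
handle top [0.51   0.2426 0.105 ] [0.5104 0.2426 0.105 ] [0.5109 0.2426 0.1033]
stand ((510.87939453125, 242.76962280273438), (59.53152084350586, 60.01143264770508), 67.07669830322266)
```

View pics/w1.png

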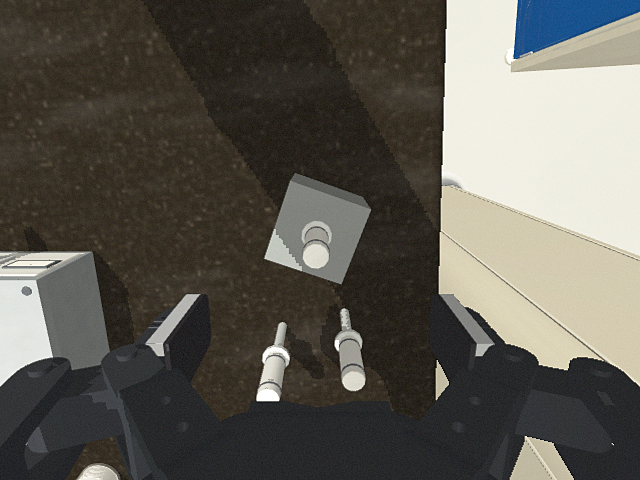

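Wrist view: A's handle top is at (315,255), centred between the pads (208 and 438), and the two others are clear of the fingers' line. I'm descending now and will close after that.

To row units: 0.098 m / 0.75 = 0.1307, 0.0015 m / 0.75 = 0.002.

Call:
apply_moves:
  claw: [-1,-1,-1,-1,-1,-1]
  offset:
    - [0.0013,0.0005,0.0333]
    - [0.002,0.0005,0.0667]
    - [0.002,0.0005,0.1]
    - [0.002,0.0005,0.12]
    - [0.002,0.0005,0.1307]
    - [0.002,0.0005,0.1307]
  yaw: [0,0,0,0,0,0]

```text
time_s: 2.12
position: [0.5105, 0.2448, 0.2415]
eef_rot: [[-0.998, 0.056, -0.002], [0.056, 0.998, -0.001], [0.002, -0.001, -1.0]]
contact_force: [-0.1, -0.3, 0.8]
gripper_width: 0.0855
grip_force: 0.0
```

Call:
apply_moves:
  claw: [-0.2,0.2,0.6,1,1,1,1,1,1,1]
  offset:
    - [0,0,0]
    - [0,0,0]
    - [0,0,0]
    - [0,0,0]
    - [0,0,0]
    - [0,0,0]
    - [0,0,0]
    - [0,0,0]
    - [0,0,0]
    - [0,0,0]
  yaw: [0,0,0,0,0,0,0,0,0,0]
  force: 50

```text
time_s: 2.95
position: [0.5114, 0.2432, 0.2428]
eef_rot: [[-0.998, 0.058, 0.0], [0.058, 0.998, -0.001], [-0.0, -0.0, -1.0]]
contact_force: [0.0, -3.0, 6.6]
gripper_width: 0.0146
grip_force: 48.7
```

To row units: -0.1 m / 0.75 = -0.1333, -0.095 m / 0.75 = -0.1267.

Call:
apply_moves:
  claw: [1,1,1,1,1,1,1,1,1,1]
  offset:
    - [0,0,-0.0067]
    - [0,0,-0.02]
    - [0,0,-0.04]
    - [0,0,-0.0667]
    - [0,0,-0.0933]
    - [0,0,-0.1133]
    - [0,0,-0.1267]
    - [0,0,-0.1333]
    - [0,0,-0.1333]
    - [0,0,-0.1333]
  yaw: [0,0,0,0,0,0,0,0,0,0]

```text
time_s: 3.78
position: [0.5111, 0.2438, 0.342]
eef_rot: [[-0.998, 0.058, -0.0], [0.058, 0.998, -0.0], [0.0, -0.0, -1.0]]
contact_force: [0.6, -0.3, -2.0]
gripper_width: 0.0148
grip_force: 48.6
```

```bash
python3 - <<'E'
from h import *
goto(.6465,-.053,.342)
for n in ["scene","top","wrist"]:
    s=snap(n); np.savez(f"{n}2.npz",**s)
    if n=="scene": a=cv2.resize(s["color"][230:430,200:360],(480,600))
    if n=="wrist": b=cv2.resize(s["color"][180:420,250:378],(320,600))
cv2.imwrite("pics/lift.png",np.hstack([a,b])[:,:,::-1])
E
```

```text
t 3.78 pos [0.5111 0.2438 0.342 ] z-axis [-3.e-04 -1.e-04 -1.e+00] F [ 0.58 -0.31 -2.03] w 0.0148 48.6
offset [-0.1523 -0.2885  0.    ] yaw 0.0007
```

View pics/lift.png

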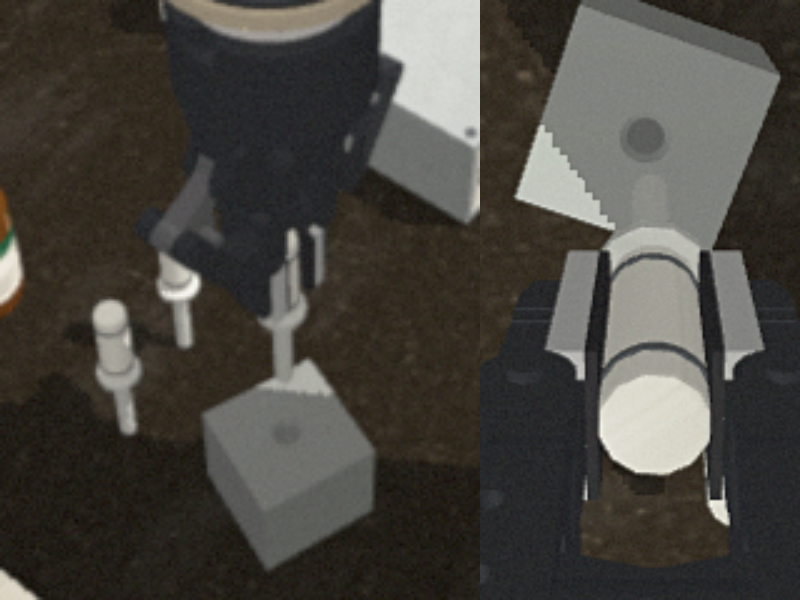

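The dowel is held upright, with its tip at wrist pixel (318,252) and the holder's hole at (315,236). I'm moving it above the service hole.

To row units: -0.2866 m / 0.75 = -0.3821, -0.1513 m / 0.75 = -0.2017.

Call:
apply_moves:
  claw: [1,1,1,1,1,1,1,1,1,1,1,1]
  offset:
    - [-0.0107,-0.02,0]
    - [-0.032,-0.06,0]
    - [-0.0533,-0.1013,0]
    - [-0.0747,-0.1413,0]
    - [-0.096,-0.1813,0]
    - [-0.1173,-0.2227,0]
    - [-0.1387,-0.2627,0]
    - [-0.16,-0.3027,0]
    - [-0.1813,-0.344,0]
    - [-0.196,-0.3707,0]
    - [-0.2017,-0.3821,0]
    - [-0.2017,-0.3821,0]
  yaw: [0,0,0,0,0,0,0,0,0,0,0,0]

```text
time_s: 4.93
position: [0.6461, -0.0541, 0.3412]
eef_rot: [[-0.998, 0.062, -0.001], [0.062, 0.998, -0.001], [0.001, -0.001, -1.0]]
contact_force: [-0.0, 0.5, -0.4]
gripper_width: 0.0146
grip_force: 48.7
```

To row units: 0.015 m / 0.75 = 0.02, 0.01 m / 0.75 = 0.0133.

Call:
apply_moves:
  claw: [1,1,1]
  offset:
    - [0,0,0.0133]
    - [0,0,0.02]
    - [0,0,0.02]
  yaw: [0,0,0]

```text
time_s: 5.18
position: [0.6449, -0.0489, 0.3253]
eef_rot: [[-0.998, 0.055, -0.003], [0.055, 0.998, 0.001], [0.003, 0.001, -1.0]]
contact_force: [-0.4, 0.5, 0.5]
gripper_width: 0.0148
grip_force: 48.7
```

```bash
python3 - <<'E'
from h import *
goto(.6465,-.053,.327)
for n in ["wrist","scene"]:
    s=snap(n); np.savez(f"{n}3.npz",**s)
    if n=="wrist": a=cv2.resize(s["color"][150:400,240:400],(384,600),interpolation=cv2.INTER_CUBIC)
    else: b=cv2.resize(s["color"][180:260,300:355],(412,600),interpolation=cv2.INTER_CUBIC)
cv2.imwrite("pics/hov.png",np.hstack([a,b])[:,:,::-1])
E
```

```text
t 5.18 pos [ 0.6449 -0.0489  0.3253] z-axis [-0.0033  0.0012 -1.    ] F [-0.39  0.52  0.49] w 0.0148 48.7
offset [-0.0019 -0.004  -0.0017] yaw 0.0033
```

View pics/hov.png

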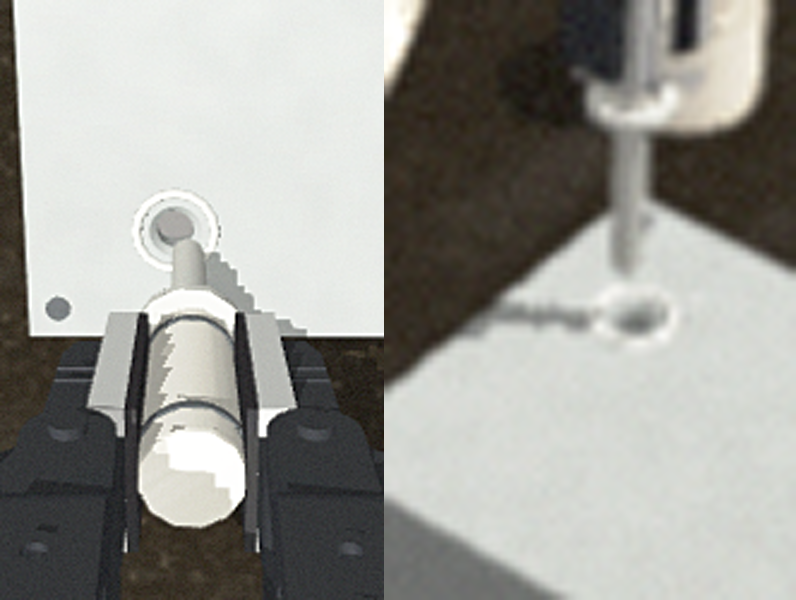

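Call:
apply_moves:
  claw: [1,1,1,1,1,1]
  offset:
    - [0,0,0]
    - [0,0,0]
    - [0,0,0]
    - [0,0,0]
    - [0,0,0]
    - [0,0,0]
  yaw: [0,0,0,0,0,0]

```text
time_s: 5.78
position: [0.6457, -0.0511, 0.3274]
eef_rot: [[-0.998, 0.058, 0.0], [0.058, 0.998, -0.0], [-0.0, 0.0, -1.0]]
contact_force: [-1.0, 0.6, -0.5]
gripper_width: 0.0145
grip_force: 48.7
```

```bash
cat >> h.py <<'E'
def look(tag):
    s=snap("wrist"); np.savez(f"{tag}.npz",**s); st=ctrl.state(); R=np.array(st["eef_rot"]);p=np.array(st["position"])
    W=world(s); g=cv2.cvtColor(s["color"],cv2.COLOR_RGB2GRAY)
    return s,R,p,W,g
E
python3 - <<'E'
from h import *
s,R,p,W,g=look("w4"); goto(.6465,-.053,.327)
c=g[215:290,275:365]; cv2.imwrite("pics/h4.png",cv2.resize(s["color"][210:290,270:370],(750,600),interpolation=cv2.INTER_CUBIC)[:,:,::-1])
# old frame pixel estimates
o=dict(np.load("wrist3.npz"))
for nm,u,v,h in [("tip",319.2,251,.09),("ring",312.9,245.4,.07),("htop",320,349,.19)]: print(nm,onplane(o,u,v,h).round(4))
E
```

```text
t 5.83 pos [ 0.6457 -0.0512  0.3274] z-axis [ 1.e-04 -0.e+00 -1.e+00] F [-0.11 -0.67 -0.07] w 0.0149 48.7
offset [-0.0009 -0.0018  0.0004] yaw 0.0004
tip [ 0.6406 -0.0469  0.09  ]
ring [ 0.643 -0.051  0.07 ]
htop [ 0.6415 -0.0467  0.19  ]
```

View pics/h4.png

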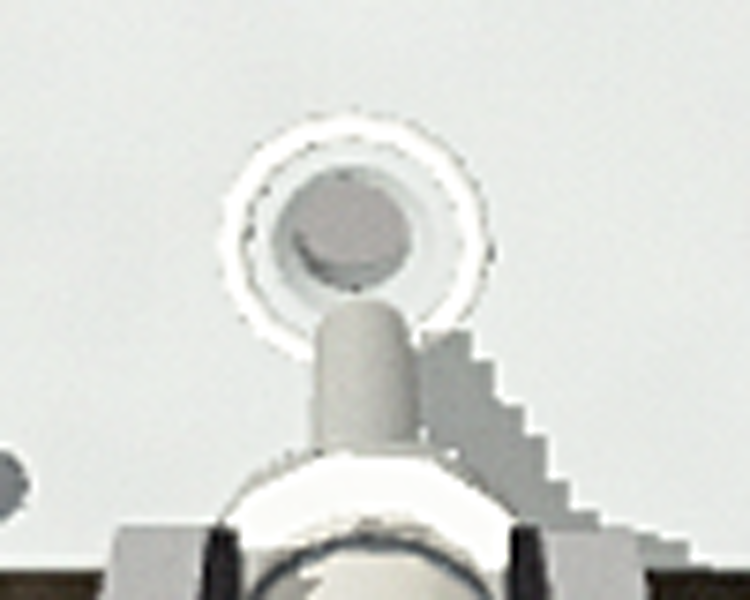

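```bash
python3 - <<'E'
from h import *
s=dict(np.load("w4.npz"))
g=cv2.cvtColor(s["color"],cv2.COLOR_RGB2GRAY)
for nm,u,v,h in [("tip",318.4,255.6,.0896),("ringc",317.5,242.4,.0705),("ringL",299.6,242.4,.0705),("ringR",335.3,242.4,.0705),("ringT",317.5,225.1,.0705)]: print(nm,onplane(s,u,v,h).round(4))
# ellipse fit of ring outer edge from edges around it
e=cv2.Canny(g,40,100); v,u=np.nonzero(e); P=np.array([onplane(s,a,b,.0705)[:2] for a,b in zip(u,v)]) 
from scipy.optimize import least_squares
c0=np.array([.6435,-.0515]); 
d=np.linalg.norm(P-c0,axis=1); q=P[(d<.016)&(d>.0095)&(v<248)]
f=least_squares(lambda x:np.linalg.norm(q-x,axis=1)-.0115,c0,loss="soft_l1",f_scale=.0005); print("ring fit",f.x.round(4),len(q),np.abs(f.fun).mean())
E
```

```text
tip [ 0.646  -0.0501  0.0896]
ringc [ 0.6435 -0.0506  0.0705]
ringL [ 0.6428 -0.062   0.0705]
ringR [ 0.6441 -0.0393  0.0705]
ringT [ 0.6322 -0.0499  0.0705]
ring fit [ 0.6441 -0.0514] 130 0.0007922501479625813
```

Tip against ring in the same wrist picture: the tool needs about +1.9 mm in x and −0.9 mm in y. I'm correcting that and going down to just above the mouth.

To row units: 0.016 m / 0.75 = 0.0213, 0.015 m / 0.75 = 0.02.

Call:
apply_moves:
  claw: [1,1,1,1,1,1,1,1,1,1]
  offset:
    - [0.0013,-0.0007,0.0027]
    - [0.0025,-0.0012,0.008]
    - [0.0025,-0.0012,0.0133]
    - [0.0025,-0.0012,0.0173]
    - [0.0025,-0.0012,0.02]
    - [0.0025,-0.0012,0.0213]
    - [0.0025,-0.0012,0.0213]
    - [0.0025,-0.0012,0.0213]
    - [0.0025,-0.0012,0.0213]
    - [0.0025,-0.0012,0.0213]
  yaw: [0,0,0,0,0,0,0,0,0,0]

```text
time_s: 6.67
position: [0.6439, -0.0519, 0.3115]
eef_rot: [[-0.998, 0.058, 0.0], [0.058, 0.998, -0.0], [-0.0, -0.0, -1.0]]
contact_force: [-0.9, -1.4, -0.6]
gripper_width: 0.0146
grip_force: 48.7
```

```bash
python3 - <<'E'
from h import *
s,R,p,W,g=look("w5"); goto(.6438,-.052,.311)
sc=snap("scene"); np.savez("scene5.npz",**sc)
a=cv2.resize(s["color"][210:280,285:353],(388,400),interpolation=cv2.INTER_CUBIC)
b=cv2.resize(sc["color"][195:245,310:360],(400,400),interpolation=cv2.INTER_CUBIC)
cv2.imwrite("pics/h5.png",np.hstack([a,b])[:,:,::-1])
E
```

```text
t 6.72 pos [ 0.6439 -0.0519  0.3115] z-axis [ 4.e-04 -0.e+00 -1.e+00] F [-0.06  0.26 -0.54] w 0.0147 48.7
offset [ 0.0001 -0.0001  0.0005] yaw 0.0005
```

View pics/h5.png

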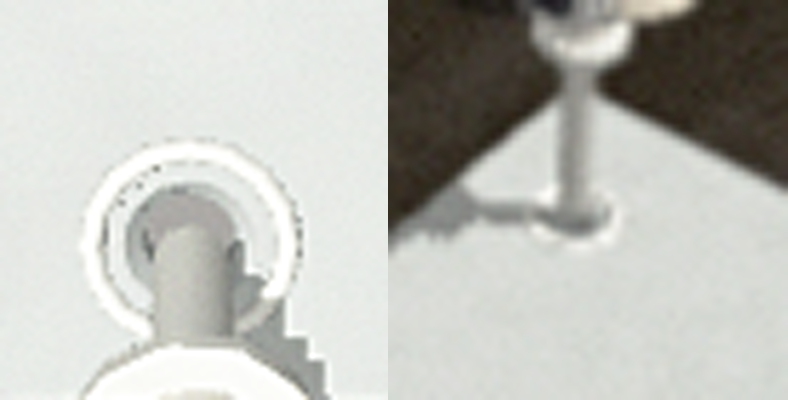

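Wrist view: the ring spans x 80–302 and the rod sits at 195, so it is on centre to within about 1 mm. The scene view agrees. I'm easing the tip into the mouth.

To row units: 0.007 m / 0.75 = 0.0093, 0.0006 m / 0.75 = 0.0008.

Call:
apply_moves:
  claw: [1,1,1,1,1,1,1,1,1,1]
  offset:
    - [0.0008,-0.0004,0.0013]
    - [0.0008,-0.0004,0.0027]
    - [0.0008,-0.0004,0.004]
    - [0.0008,-0.0004,0.0053]
    - [0.0008,-0.0004,0.0067]
    - [0.0008,-0.0004,0.008]
    - [0.0008,-0.0004,0.0093]
    - [0.0008,-0.0004,0.0093]
    - [0.0008,-0.0004,0.0093]
    - [0.0008,-0.0004,0.0093]
  yaw: [0,0,0,0,0,0,0,0,0,0]

```text
time_s: 7.6
position: [0.6432, -0.0521, 0.3043]
eef_rot: [[-0.998, 0.058, 0.0], [0.058, 0.998, -0.0], [-0.0, -0.0, -1.0]]
contact_force: [0.8, 0.9, -0.7]
gripper_width: 0.0147
grip_force: 48.7
```

To row units: 0.0045 m / 0.75 = 0.006, 0.004 m / 0.75 = 0.0053.

Call:
apply_moves:
  claw: [1,1,1,1,1,1,1,1]
  offset:
    - [0,0,0.0013]
    - [0,0,0.0027]
    - [0,0,0.004]
    - [0,0,0.0053]
    - [0,0,0.006]
    - [0,0,0.006]
    - [0,0,0.006]
    - [0,0,0.006]
  yaw: [0,0,0,0,0,0,0,0]

```text
time_s: 8.27
position: [0.6432, -0.0522, 0.2998]
eef_rot: [[-0.998, 0.058, 0.0], [0.058, 0.998, -0.0], [-0.0, -0.0, -1.0]]
contact_force: [-0.2, -0.4, -0.6]
gripper_width: 0.0151
grip_force: 48.7
```

The tip is at about 0.062, inside the hole with no force on it. Next, small steps to find the catch.

Call:
apply_moves:
  claw: [1,1,1,1,1,1]
  offset:
    - [0,0,0.0013]
    - [0,0,0.0027]
    - [0,0,0.004]
    - [0,0,0.0053]
    - [0,0,0.0053]
    - [0,0,0.0053]
  yaw: [0,0,0,0,0,0]

```text
time_s: 8.77
position: [0.6431, -0.0522, 0.2957]
eef_rot: [[-0.998, 0.058, -0.0], [0.058, 0.998, -0.0], [0.0, -0.0, -1.0]]
contact_force: [0.8, -0.2, -1.3]
gripper_width: 0.0147
grip_force: 48.7
```

To row units: 0.004 m / 0.75 = 0.0053, 0.003 m / 0.75 = 0.004.

Call:
apply_moves:
  claw: [1,1,1,1,1,1]
  offset:
    - [0,0,0.0013]
    - [0,0,0.0027]
    - [0,0,0.004]
    - [0,0,0.0053]
    - [0,0,0.0053]
    - [0,0,0.0053]
  yaw: [0,0,0,0,0,0]

```text
time_s: 9.27
position: [0.6431, -0.0521, 0.2917]
eef_rot: [[-0.998, 0.058, -0.0], [0.058, 0.998, 0.0], [0.0, -0.0, -1.0]]
contact_force: [-0.4, -0.1, -0.6]
gripper_width: 0.0146
grip_force: 48.7
```

Tip at about 0.054, still free.

To row units: 0.004 m / 0.75 = 0.0053, 0.003 m / 0.75 = 0.004.

Call:
apply_moves:
  claw: [1,1,1,1,1,1]
  offset:
    - [0,0,0.0013]
    - [0,0,0.0027]
    - [0,0,0.004]
    - [0,0,0.0053]
    - [0,0,0.0053]
    - [0,0,0.0053]
  yaw: [0,0,0,0,0,0]

```text
time_s: 9.77
position: [0.6432, -0.0522, 0.2877]
eef_rot: [[-0.998, 0.058, -0.0], [0.058, 0.998, -0.0], [0.0, -0.0, -1.0]]
contact_force: [0.3, -0.6, -1.0]
gripper_width: 0.0145
grip_force: 48.7
```

To row units: 0.003 m / 0.75 = 0.004, 0.002 m / 0.75 = 0.0027.

Call:
apply_moves:
  claw: [1,1,1,1,1,1]
  offset:
    - [0,0,0.0013]
    - [0,0,0.0027]
    - [0,0,0.004]
    - [0,0,0.004]
    - [0,0,0.004]
    - [0,0,0.004]
  yaw: [0,0,0,0,0,0]

```text
time_s: 10.27
position: [0.6432, -0.0522, 0.2848]
eef_rot: [[-0.998, 0.058, -0.0], [0.058, 0.998, -0.0], [0.0, -0.0, -1.0]]
contact_force: [-0.3, 0.2, -0.5]
gripper_width: 0.0146
grip_force: 48.7
```

Call:
apply_moves:
  claw: [1,1,1,1,1,1]
  offset:
    - [0,0,0.0013]
    - [0,0,0.0027]
    - [0,0,0.004]
    - [0,0,0.004]
    - [0,0,0.004]
    - [0,0,0.004]
  yaw: [0,0,0,0,0,0]

```text
time_s: 10.77
position: [0.6433, -0.0522, 0.282]
eef_rot: [[-0.998, 0.058, 0.0], [0.058, 0.998, -0.0], [-0.001, -0.0, -1.0]]
contact_force: [0.3, -0.6, 4.5]
gripper_width: 0.0145
grip_force: 49.1
```

To row units: 0.003 m / 0.75 = 0.004, 0.001 m / 0.75 = 0.0013.

Call:
apply_moves:
  claw: [1,1,1,1,1,1]
  offset:
    - [0,0,0.0013]
    - [0,0,0.0027]
    - [0,0,0.004]
    - [0,0,0.004]
    - [0,0,0.004]
    - [0,0,0.004]
  yaw: [0,0,0,0,0,0]

```text
time_s: 11.27
position: [0.6433, -0.0522, 0.2789]
eef_rot: [[-0.998, 0.058, 0.0], [0.058, 0.998, -0.0], [-0.0, -0.0, -1.0]]
contact_force: [-0.5, -0.3, 4.4]
gripper_width: 0.0147
grip_force: 49.2
```

The catch is found and moving, at about 5 N. I'll press on in 1 mm steps.

To row units: 0.001 m / 0.75 = 0.0013, 0.0005 m / 0.75 = 0.0007.

Call:
apply_moves:
  claw: [1,1,1,1,1]
  offset:
    - [0,0,0.0007]
    - [0,0,0.0013]
    - [0,0,0.0013]
    - [0,0,0.0013]
    - [0,0,0.0013]
  yaw: [0,0,0,0,0]

```text
time_s: 11.68
position: [0.6432, -0.0522, 0.2779]
eef_rot: [[-0.998, 0.058, 0.0], [0.058, 0.998, -0.0], [-0.0, -0.0, -1.0]]
contact_force: [-0.4, -0.4, 4.5]
gripper_width: 0.0145
grip_force: 49.2
```

To row units: 0.001 m / 0.75 = 0.0013, 0.0005 m / 0.75 = 0.0007.

Call:
apply_moves:
  claw: [1,1,1,1,1]
  offset:
    - [0,0,0.0007]
    - [0,0,0.0013]
    - [0,0,0.0013]
    - [0,0,0.0013]
    - [0,0,0.0013]
  yaw: [0,0,0,0,0]

```text
time_s: 12.1
position: [0.6432, -0.0522, 0.2769]
eef_rot: [[-0.998, 0.058, 0.0], [0.058, 0.998, -0.0], [-0.0, -0.0, -1.0]]
contact_force: [0.3, 0.2, 5.8]
gripper_width: 0.0144
grip_force: 49.2
```

```bash
cat >> h.py <<'E'
def front():
    s=snap("top"); W=world(s); z=W[...,2]
    q=W[(z>.04)&(z<.07)&(W[...,0]>.40)&(W[...,0]<.53)&(W[...,1]>-.07)&(W[...,1]<.02)]
    return (np.percentile(q[:,0],2).round(4),np.median(q[:,1]).round(4),len(q)) if len(q) else None
E
python3 - <<'E'
from h import *
goto(.6433,-.0522,.277); print(front())
W=world(dict(np.load("top0.npz")));z=W[...,2]
q=W[(z>.04)&(z<.07)&(W[...,0]>.40)&(W[...,0]<.53)&(W[...,1]>-.07)&(W[...,1]<.02)];print("t0",np.percentile(q[:,0],2),np.median(q[:,1]),len(q))
E
```

```text
t 12.1 pos [ 0.6432 -0.0522  0.2769] z-axis [ 3.e-04 -1.e-04 -1.e+00] F [0.26 0.23 5.78] w 0.0144 49.2
offset [-0.0001  0.     -0.0001] yaw 0.0004
(np.float64(0.4689), np.float64(-0.0153), 256)
t0 0.49273101100469713 -0.019208640170825613 235
```

The drawer front has moved 24 mm, so the catch has let go. I'm drawing the dowel straight up and carrying it back above its holder.

To row units: -0.0655 m / 0.75 = -0.0873, -0.057 m / 0.75 = -0.076.

Call:
apply_moves:
  claw: [1,1,1,1,1,1,1,1]
  offset:
    - [0,0,-0.004]
    - [0,0,-0.0133]
    - [0,0,-0.0267]
    - [0,0,-0.0427]
    - [0,0,-0.06]
    - [0,0,-0.076]
    - [0,0,-0.0873]
    - [0,0,-0.0873]
  yaw: [0,0,0,0,0,0,0,0]

```text
time_s: 12.82
position: [0.6435, -0.0522, 0.3449]
eef_rot: [[-0.998, 0.058, 0.003], [0.058, 0.998, -0.0], [-0.003, 0.0, -1.0]]
contact_force: [0.9, 0.1, 0.2]
gripper_width: 0.015
grip_force: 48.6
```

To row units: 0.2875 m / 0.75 = 0.3833, 0.284 m / 0.75 = 0.3787.

Call:
apply_moves:
  claw: [1,1,1,1,1,1,1,1,1,1,1,1]
  offset:
    - [0.0093,0.0173,0]
    - [0.0267,0.052,0]
    - [0.0467,0.0907,0]
    - [0.0667,0.1293,0]
    - [0.088,0.1707,0]
    - [0.1093,0.212,0]
    - [0.1307,0.252,0]
    - [0.152,0.2933,0]
    - [0.172,0.3333,0]
    - [0.188,0.3627,0]
    - [0.196,0.3787,0]
    - [0.1984,0.3833,0]
  yaw: [0,0,0,0,0,0,0,0,0,0,0,0]

```text
time_s: 13.82
position: [0.5094, 0.2463, 0.3418]
eef_rot: [[-0.999, 0.053, -0.002], [0.053, 0.999, 0.001], [0.002, 0.001, -1.0]]
contact_force: [0.8, -1.0, -0.6]
gripper_width: 0.0145
grip_force: 48.7
```

To row units: 0.04 m / 0.75 = 0.0533, 0.038 m / 0.75 = 0.0507.

Call:
apply_moves:
  claw: [1,1,1,1,1,1,1,1,1,1,1,1]
  offset:
    - [0,0,0]
    - [0,0,0.0067]
    - [0,0,0.016]
    - [0,0,0.0267]
    - [0,0,0.0373]
    - [0,0,0.0453]
    - [0,0,0.0507]
    - [0,0,0.0533]
    - [0,0,0.0533]
    - [0,0,0.0533]
    - [0,0,0.0533]
    - [0,0,0.0533]
  yaw: [0,0,0,0,0,0,0,0,0,0,0,0]

```text
time_s: 14.82
position: [0.5113, 0.2436, 0.3027]
eef_rot: [[-0.998, 0.058, 0.001], [0.058, 0.998, 0.0], [-0.001, 0.0, -1.0]]
contact_force: [-0.3, 0.0, -0.4]
gripper_width: 0.0147
grip_force: 48.7
```

```bash
python3 - <<'E'
from h import *
s,R,p,W,g=look("w6"); goto(.5114,.2430,.302); print(front())
sc=snap("scene"); 
a=cv2.resize(s["color"][200:290,270:370],(444,400),interpolation=cv2.INTER_CUBIC)
b=cv2.resize(sc["color"][330:400,265:335],(400,400),interpolation=cv2.INTER_CUBIC)
cv2.imwrite("pics/h6.png",np.hstack([a,b])[:,:,::-1])
E
```

```text
t 14.87 pos [0.5113 0.2435 0.3026] z-axis [ 5.e-04  3.e-04 -1.e+00] F [ 0.64 -0.08 -0.95] w 0.0149 48.7
offset [-0.0001 -0.0005  0.0006] yaw 0.0006
(np.float64(0.4693), np.float64(-0.0192), 360)
```

View pics/h6.png

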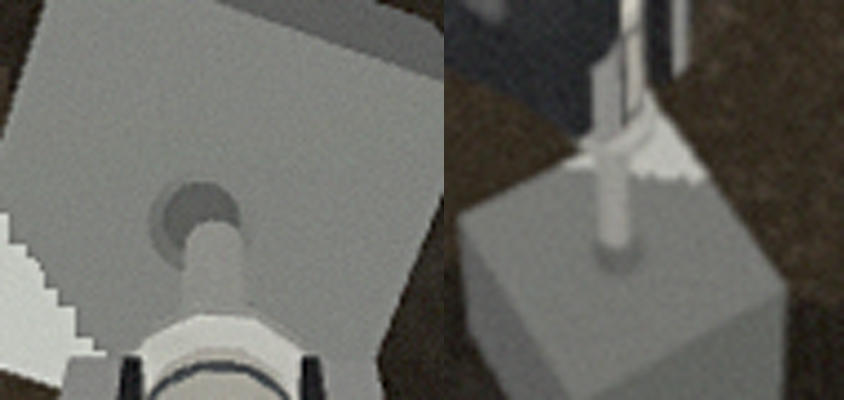

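Wrist view: the hole's mouth is centred at about x=199 and the rod at 213, so the rod is about 1.5 mm too far in +y. Correcting that and lowering.

To row units: 0.025 m / 0.75 = 0.0333, 0.024 m / 0.75 = 0.032.

Call:
apply_moves:
  claw: [1,1,1,1,1,1,1,1,1,1,1,1]
  offset:
    - [0,-0.0011,0]
    - [0,-0.002,0]
    - [0,-0.002,0.004]
    - [0,-0.002,0.008]
    - [0,-0.002,0.012]
    - [0,-0.002,0.016]
    - [0,-0.002,0.02]
    - [0,-0.002,0.024]
    - [0,-0.002,0.028]
    - [0,-0.002,0.032]
    - [0,-0.002,0.0333]
    - [0,-0.002,0.0333]
  yaw: [0,0,0,0,0,0,0,0,0,0,0,0]

```text
time_s: 15.97
position: [0.5111, 0.242, 0.277]
eef_rot: [[-0.998, 0.058, -0.0], [0.058, 0.998, -0.0], [0.0, -0.0, -1.0]]
contact_force: [1.3, 0.5, -0.7]
gripper_width: 0.0145
grip_force: 48.7
```

The tip is 16 mm into the holder with no force. I'm lowering it home.

Call:
apply_moves:
  claw: [1,1,1,1,1,1,1,1,1,1,1,1]
  offset:
    - [0,0,0.0053]
    - [0,0,0.0107]
    - [0,0,0.016]
    - [0,0,0.0213]
    - [0,0,0.0267]
    - [0,0,0.032]
    - [0,0,0.0373]
    - [0,0,0.0413]
    - [0,0,0.044]
    - [0,0,0.0453]
    - [0,0,0.0453]
    - [0,0,0.0453]
  yaw: [0,0,0,0,0,0,0,0,0,0,0,0]

```text
time_s: 16.97
position: [0.5112, 0.242, 0.2433]
eef_rot: [[-0.998, 0.058, 0.0], [0.058, 0.998, 0.0], [-0.0, 0.0, -1.0]]
contact_force: [0.4, 0.4, -0.5]
gripper_width: 0.0148
grip_force: 48.8
```

To row units: 0.001 m / 0.75 = 0.0013, 0.0005 m / 0.75 = 0.0007.

Call:
apply_moves:
  claw: [1,1,1,1]
  offset:
    - [0,0,0.0007]
    - [0,0,0.0013]
    - [0,0,0.0013]
    - [0,0,0.0013]
  yaw: [0,0,0,0]

```text
time_s: 17.3
position: [0.5112, 0.242, 0.2428]
eef_rot: [[-0.998, 0.058, 0.001], [0.058, 0.998, 0.0], [-0.001, 0.0, -1.0]]
contact_force: [-0.5, -0.1, 4.8]
gripper_width: 0.0144
grip_force: 49.3
```

Call:
apply_moves:
  claw: [0.7,0.3,-0.2,-0.7,-1,-1,-1,-1]
  offset:
    - [0,0,0]
    - [0,0,0]
    - [0,0,0]
    - [0,0,0]
    - [0,0,0]
    - [0,0,0]
    - [0,0,0]
    - [0,0,0]
  yaw: [0,0,0,0,0,0,0,0]

```text
time_s: 17.97
position: [0.5111, 0.242, 0.2422]
eef_rot: [[-0.998, 0.058, -0.0], [0.058, 0.998, -0.0], [0.0, -0.0, -1.0]]
contact_force: [-0.1, -0.0, 0.2]
gripper_width: 0.0854
grip_force: 0.0
```

To row units: -0.099 m / 0.75 = -0.132, -0.09 m / 0.75 = -0.12.

Call:
apply_moves:
  claw: [-1,-1,-1,-1,-1,-1,-1,-1]
  offset:
    - [0,0,-0.02]
    - [0,0,-0.0467]
    - [0,0,-0.0733]
    - [0,0,-0.1]
    - [0,0,-0.12]
    - [0,0,-0.132]
    - [0,0,-0.132]
    - [0,0,-0.132]
  yaw: [0,0,0,0,0,0,0,0]

```text
time_s: 18.63
position: [0.5111, 0.2419, 0.3411]
eef_rot: [[-0.998, 0.058, 0.0], [0.058, 0.998, 0.0], [-0.0, 0.0, -1.0]]
contact_force: [0.3, -0.8, -1.0]
gripper_width: 0.0854
grip_force: 0.0
```

```bash
python3 - <<'E'
from h import *
s=snap("wrist"); W=world(s); goto(.46,-.017,.342)
m=(W[...,2]>.09)&(W[...,2]<.125)&(np.hypot(W[...,0]-.511,W[...,1]-.242)<.03)&(s["z_map"]>0)
v,u=np.nonzero(m); print("handle",len(u),np.median(W[m],0).round(4),np.percentile(W[m][:,2],[50,95]).round(4))
m=(np.abs(W[...,2]-.059)<.006)&(np.hypot(W[...,0]-.511,W[...,1]-.242)<.011)&(s["z_map"]>0); print("shoulder z",np.percentile(W[m][:,2],[10,50,90]).round(4))
np.savez("w7.npz",**s); t=snap("top"); np.savez("top7.npz",**t); Wt=world(t);z=Wt[...,2]
q=Wt[(z>.048)&(z<.066)&(Wt[...,0]>.40)&(Wt[...,0]<.52)&(Wt[...,1]>-.07)&(Wt[...,1]<.02)]
print("fin",np.percentile(q,[2,50,98],axis=0).round(4).tolist(),len(q))
c=(602.8-3)/1000,(-24.7+2)/1000; a=np.radians(-3.34); ex=np.array([np.cos(a),np.sin(a)])
print("pull pred",np.array(c)-ex*(.075+.022+.024))
cv2.imwrite("pics/h7.png",np.hstack([cv2.resize(s["color"][190:310,260:380],(390,390)),cv2.resize(t["color"][270:340,285:355],(390,390))])[:,:,::-1])
E
```

```text
t 18.68 pos [0.5109 0.2418 0.3405] z-axis [-9.e-04 -5.e-04 -1.e+00] F [0.68 0.42 0.07] w 0.0853 0.0
offset [ 0.0359 -0.2614 -0.0013] yaw 0.0006
handle 658 [0.5095 0.2436 0.1031] [0.1031 0.1043]
shoulder z [0.0537 0.0573 0.0603]
fin [[0.4692, -0.0662, 0.0493], [0.5029, -0.018, 0.0597], [0.5097, 0.0176, 0.0652]] 308
pull pred [ 0.47900553 -0.01565042]
```

View pics/h7.png

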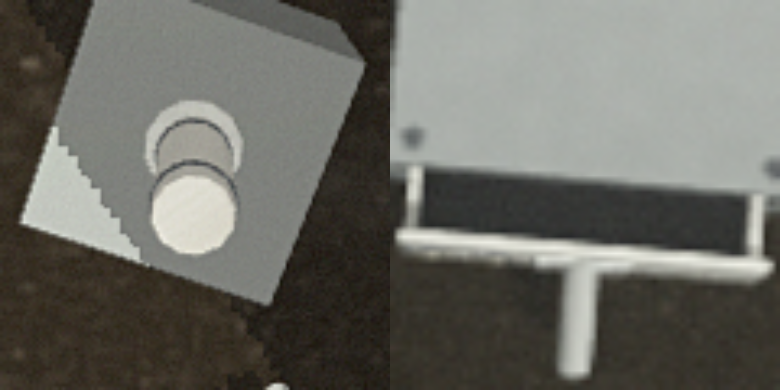

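The right panel shows the drawer open about 24 mm with the fin at (575,320). The left panel shows the dowel seated upright, shoulder on the block and handle top at 0.103 as at the start. Next I go above the pull.

To row units: -0.2588 m / 0.75 = -0.3451, 0.016 m / 0.75 = 0.0213.

Call:
apply_moves:
  claw: [-1,-1,-1,-1,-1,-1,-1,-1,-1,-1,-1,-1]
  offset:
    - [0.0013,-0.02,0]
    - [0.004,-0.06,0]
    - [0.0067,-0.1,0]
    - [0.0093,-0.1467,0]
    - [0.012,-0.1867,0]
    - [0.0147,-0.2267,0]
    - [0.016,-0.2667,0]
    - [0.0187,-0.3,0]
    - [0.02,-0.3267,0]
    - [0.0213,-0.3413,0]
    - [0.0213,-0.3451,0]
    - [0.0213,-0.3451,0]
  yaw: [0,0,0,0,0,0,0,0,0,0,0,0]

```text
time_s: 19.73
position: [0.48, -0.0159, 0.3409]
eef_rot: [[-0.998, 0.059, -0.001], [0.059, 0.998, 0.0], [0.001, -0.0, -1.0]]
contact_force: [-0.3, 0.3, -0.8]
gripper_width: 0.085
grip_force: 0.0
```

To row units: 0.03 m / 0.75 = 0.04, 0.02 m / 0.75 = 0.0267.

Call:
apply_moves:
  claw: [-1,-1,-1,-1,-1,-1]
  offset:
    - [0,0,0.0133]
    - [0,0,0.0267]
    - [0,0,0.04]
    - [0,0,0.04]
    - [0,0,0.04]
    - [0,0,0.04]
  yaw: [0,0,0,0,0,0]

```text
time_s: 20.23
position: [0.4805, -0.0146, 0.3116]
eef_rot: [[-0.998, 0.056, 0.0], [0.056, 0.998, 0.0], [-0.0, 0.0, -1.0]]
contact_force: [-0.9, -0.2, 0.1]
gripper_width: 0.0853
grip_force: 0.0
```

```bash
python3 - <<'E'
from h import *
s,R,p,W,g=look("w8"); goto(.480,-.0157,.311)
m=(W[...,2]>.045)&(W[...,2]<.063)&(W[...,0]>.45)&(W[...,0]<.495)&(np.abs(W[...,1]+.016)<.03)&(s["z_map"]>0)
q=W[m]; print(len(q),np.percentile(q,[1,50,99],axis=0).round(4).tolist())
for x0 in (.465,.475,.485):
    k=q[np.abs(q[:,0]-x0)<.003]; print(x0,len(k),k[:,1].min().round(4) if len(k) else 0,k[:,1].max().round(4) if len(k) else 0)
E
```

```text
t 20.28 pos [ 0.4805 -0.0149  0.3118] z-axis [ 6.e-04  2.e-04 -1.e+00] F [-0.06 -0.52 -0.42] w 0.0855 0.0
offset [ 0.0004 -0.0009  0.0008] yaw 0.0014
751 [[0.4644, -0.0218, 0.0461], [0.4786, -0.0165, 0.0546], [0.4946, -0.0114, 0.0566]]
0.465 114 -0.0208 -0.0112
0.475 142 -0.0214 -0.0114
0.485 140 -0.0221 -0.012
```

The fin measures 10 mm thick, centred at y=−0.0165 with its outer end at x=0.464, as expected. I'm descending and gripping.

To row units: 0.106 m / 0.75 = 0.1413, -0.0014 m / 0.75 = -0.0019.

Call:
apply_moves:
  claw: [-1,-1,-1,-1,-1,-1,-1,-1]
  offset:
    - [0,-0.0019,0.0267]
    - [0,-0.0019,0.06]
    - [0,-0.0019,0.0933]
    - [0,-0.0019,0.12]
    - [0,-0.0019,0.1333]
    - [0,-0.0019,0.1413]
    - [0,-0.0019,0.1413]
    - [0,-0.0019,0.1413]
  yaw: [0,0,0,0,0,0,0,0]

```text
time_s: 20.95
position: [0.4804, -0.0168, 0.2058]
eef_rot: [[-0.998, 0.058, 0.001], [0.058, 0.998, 0.0], [-0.001, 0.0, -1.0]]
contact_force: [0.3, -0.3, -0.6]
gripper_width: 0.0853
grip_force: 0.0
```

Call:
apply_moves:
  claw: [-0.2,0.2,0.6,1,1,1,1,1,1]
  offset:
    - [0,0,0]
    - [0,0,0]
    - [0,0,0]
    - [0,0,0]
    - [0,0,0]
    - [0,0,0]
    - [0,0,0]
    - [0,0,0]
    - [0,0,0]
  yaw: [0,0,0,0,0,0,0,0,0]
  force: 30

```text
time_s: 21.7
position: [0.4801, -0.018, 0.2056]
eef_rot: [[-0.998, 0.059, 0.0], [0.059, 0.998, -0.001], [-0.0, -0.001, -1.0]]
contact_force: [-1.0, -6.0, 5.5]
gripper_width: 0.0092
grip_force: 35.2
```

Gripped at 9.2 mm opening. Pulling 38 mm along the tool's +x, which is the cabinet's −x.

To row units: 0.039 m / 0.75 = 0.052, 0.037 m / 0.75 = 0.0493.

Call:
apply_moves:
  claw: [1,1,1,1,1,1,1,1,1,1,1,1]
  offset:
    - [0.004,0,0]
    - [0.0093,0,0]
    - [0.0147,0,0]
    - [0.02,0,0]
    - [0.0253,0,0]
    - [0.0307,0,0]
    - [0.036,0,0]
    - [0.0413,0,0]
    - [0.0453,0,0]
    - [0.0493,0,0]
    - [0.052,0,0]
    - [0.052,0,0]
  yaw: [0,0,0,0,0,0,0,0,0,0,0,0]

```text
time_s: 22.7
position: [0.441, -0.0157, 0.2056]
eef_rot: [[-0.998, 0.059, 0.0], [0.059, 0.998, -0.001], [-0.0, -0.001, -1.0]]
contact_force: [-0.2, -6.0, 5.0]
gripper_width: 0.0094
grip_force: 35.1
```

```bash
python3 - <<'E'
from h import *
goto(.4395,-.0155,.205)
s=snap("top"); W=world(s); z=W[...,2]
q=W[(z>.055)&(z<.068)&(W[...,0]>.43)&(W[...,0]<.53)&(W[...,1]>.005)&(W[...,1]<.03)]; print(np.percentile(q[:,0],[0,2,5,10,50]).round(4),len(q))
W=world(dict(np.load("top7.npz")));z=W[...,2]
q=W[(z>.055)&(z<.068)&(W[...,0]>.43)&(W[...,0]<.53)&(W[...,1]>.005)&(W[...,1]<.03)]; print("before",np.percentile(q[:,0],[0,2,5,10,50]).round(4),len(q))
E
```

```text
t 22.7 pos [ 0.441  -0.0157  0.2056] z-axis [ 3.0e-04 -1.2e-03 -1.0e+00] F [-0.17 -5.95  5.01] w 0.0094 35.1
offset [0.0015 0.0001 0.0006] yaw -0.001
[0.5101 0.5105 0.5112 0.5117 0.5136] 14
before [0.506  0.5061 0.5062 0.5062 0.508 ] 42
```

Pulled 39 mm, so the drawer is about 63 mm open. Releasing, lifting, and checking.

Call:
apply_moves:
  claw: [0.7,0.3,-0.2,-0.7,-1,-1,-1,-1]
  offset:
    - [0,0,0]
    - [0,0,0]
    - [0,0,0]
    - [0,0,0]
    - [0,0,0]
    - [0,0,0]
    - [0,0,0]
    - [0,0,0]
  yaw: [0,0,0,0,0,0,0,0]

```text
time_s: 23.42
position: [0.4412, -0.0146, 0.2053]
eef_rot: [[-0.998, 0.058, -0.0], [0.058, 0.998, -0.0], [0.0, -0.0, -1.0]]
contact_force: [0.4, -0.0, -0.3]
gripper_width: 0.0854
grip_force: 0.0
```

To row units: -0.13 m / 0.75 = -0.1733, -0.12 m / 0.75 = -0.16.

Call:
apply_moves:
  claw: [-1,-1,-1,-1,-1,-1,-1,-1,-1,-1]
  offset:
    - [0,0,-0.0133]
    - [0,0,-0.04]
    - [0,0,-0.0733]
    - [0,0,-0.1067]
    - [0,0,-0.1333]
    - [0,0,-0.16]
    - [0,0,-0.1733]
    - [0,0,-0.1733]
    - [0,0,-0.1733]
    - [0,0,-0.1733]
  yaw: [0,0,0,0,0,0,0,0,0,0]

```text
time_s: 24.25
position: [0.4409, -0.0146, 0.3346]
eef_rot: [[-0.998, 0.058, -0.001], [0.058, 0.998, -0.0], [0.001, -0.0, -1.0]]
contact_force: [0.1, -0.4, 0.3]
gripper_width: 0.0854
grip_force: 0.0
```

```bash
python3 - <<'E'
from h import *
s,R,p,W,g=look("w9"); goto(.44,-.0157,.335)
m=(W[...,2]>.045)&(W[...,2]<.063)&(W[...,0]>.40)&(W[...,0]<.455)&(np.abs(W[...,1]+.014)<.012)&(s["z_map"]>0)
q=W[m]; print("fin now",len(q),np.percentile(q,[1,50,99],axis=0).round(4).tolist(),"(end was .4644 at 24 mm)")
s=snap("scene"); W=world(s); o=dict(np.load("scene0.npz")); Wo=world(o)
for k,w in (("now",W),("start",Wo)):
    m=(w[...,2]>.085)&(w[...,2]<.112)&(np.hypot(w[...,0]-.512,w[...,1]-.242)<.03); print(k,"dowel top",m.sum(),np.median(w[m],0).round(4))
d=cv2.absdiff(s["color"],o["color"]).max(2)
for n,(a,b,c,e) in dict(timer=(398,202,440,248),jar=(326,163,356,200),bottle=(168,278,212,342),beaker=(246,204,278,245)).items(): print(n,(d[b:e,a:c]>45).mean().round(3))
E
```

```text
t 24.3 pos [ 0.4409 -0.0146  0.3344] z-axis [-1.7e-03 -1.0e-04 -1.0e+00] F [-0.28 -0.45 -0.21] w 0.0857 0.0
offset [ 0.0008 -0.0011 -0.0006] yaw 0.0006
fin now 593 [[0.4254, -0.0196, 0.0472], [0.4393, -0.0143, 0.0546], [0.4547, -0.0093, 0.0566]] (end was .4644 at 24 mm)
now dowel top 186 [0.5103 0.2455 0.1036]
start dowel top 181 [0.5104 0.2447 0.1043]
timer 0.436
jar 0.0
bottle 0.0
beaker 0.0
```

```bash
python3 - <<'E'
from h import *
o=dict(np.load("top0.npz"));s=snap("top")
for k,i in (("start",o),("now",s)):
    W=world(i)[285:330,385:445];m=(W[...,2]>.015)&(W[...,2]<.08); v,u=np.nonzero(m); print(k,m.sum(),u.mean(),v.mean(),np.median(W[m],0).round(4))
print((cv2.absdiff(o["color"],s["color"]).max(2)[285:330,385:445]>45).mean())
E
```

```text
start 813 29.537515375153752 20.795817958179583 [ 0.5274 -0.1919  0.0411]
now 821 29.476248477466505 20.87332521315469 [ 0.5274 -0.192   0.041 ]
0.05444444444444444
```

The timer hasn't moved; the arm was only blocking it in the scene view. Handing in.

```bash
python3 -c "
from rig import ctrl
print(ctrl.close_job())"
```

```text
the job is handed in; nothing more can be done
None
```

I handed the job in, without a verdict returned: the catch let go at about 6 N, the dowel is back home upright in its holder, the drawer measures about 63 mm open, and the bystanders show no movement.

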